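# Clamp a book in a quick-release binder's vise

## Robot

A 6-joint arm with a two-finger parallel gripper is mounted at the origin on the work surface; the furniture and walls round the work are solid. World frame = base frame: x ahead of the robot, y to its left, z up, the work surface at z = 0. Lengths are in mm, angles in degrees, forces in N, time in s.
With the tool pointing down it reaches from about 350 to 850 mm from the base axis. Payload 8.1 kg.
Tool frame: the origin (TCP) lies between the finger pads; the fingertips stand 22 mm ahead of it and the grasp point (between the pads) lies 3 mm ahead of it; z points along the fingers, y is the line along which they close (so a half turn about z gives the same grasp; the last joint's range is limited). The gripper opens to 85 mm and grips with 20 to 120 N. Pads are 22 mm wide; open, the fingers measure 114 mm over their backs; the gripper's body (76 mm by 85 mm) begins 54 mm behind the grasp point. The pads swing forward as they close: fully open they stand 13 mm farther back than shut.
Start: joints at [67.185, 7.471, 85.268, -0, 87.261, -4.893], TCP at [184.613, 570.897, 226.292] pointing down, gripper open.
Joint ranges: [-169.43, 169.43], [-51.17, 129.36], [1.28, 143.12], [-76.62, 256.62], [0, 156.53], [-152.29, 152.29]. Speed limits (degrees/s): [136.94, 136.94, 159.86, 180, 180, 180].

## Interface

Orientations are given as [roll, pitch, yaw] about the fixed x, y, z axes, in that order (R = Rz(yaw) Ry(pitch) Rx(roll)).
In Python, from bench import r, vision gives the robot as it stands.
- The arm moves only by the tool step_arm, never from a script. Its argument "targets" is a list that holds one entry, the list of rows, each a list of 6 numbers: the shift along the world's x, y, z in mm, then the turn, a rotation vector about the world's x, y, z in rad. In form: [[[x, y, z, rx, ry, rz], ...]]. A call has 1 to 12 rows; each row is the pose to reach, as a shift and turn from the pose commanded when the call began; what a row does not reach only later rows make up. A row lasts 1/12 s, in which the tool goes at most 41.7 mm and 7.16 degrees, less where a joint would pass 70% of its speed; a pose out of reach is approached as far as the arm can. A call with a gripper value outside its range is refused whole. "fingers" is the gripper's target within -1 to 1 (shut at 1, half-way at 0, fully open at -1), set as the call begins (left out, the last holds). The fingers move at their own pace and stop on an object; "newtons" is the grip in N (left out, the last holds). Time passes only in rows, so rows that repeat a pose let the fingers close. It gives the time, the measured TCP pose, the force, the opening and the grip force at its end, in the units of the state.
- r.sense(): the state, without advancing time (a new reading comes with each control period).
- vision.snapshot(name): name is "scene" or "top"; returns a dict with "img" (480x640x3 uint8, blue, green, red), "mtx" (3x3 intrinsics, pixels), "eye" and "attitude" of the camera in the world. Camera axes: x right, y up, looking along -z (the intrinsics and any distortion apply to the point x, -y, -z); pixel columns grow to the right and rows downward; lengths in mm; the calibration is good to about 2 mm. A picture is of the moment at which its call begins. There is no depth.
- r.hand_in(): hands the job in; it is judged then, once.
The state is a dict: "time": time; "joint_pos": joint angles; "qd": joint speeds; "joint_efforts": joint torques, N m; "tool_pos": TCP position; "tcp_rot": TCP orientation; "ft_force": force on the tool from outside, world axes, zero at the start; "wrist_torque": the same for the moment, N m; "finger_gap": finger opening in mm; "grip_force": force on a finger pad.
Only numpy, scipy, OpenCV 4.12 (cv2) and the standard library are available. Lean on these libraries where they do the work, as an engineer would, in place of code of your own. Each camera call takes 0.05 s, during which the arm holds its last target. There are 200 camera calls.

## Task

The book waiting in the bench vise has to be held for spine repair. Squeeze the vise's quick-release lever, slide the carriage up until the jaw meets the book and the book meets the rear jaw, let the lever go, then turn the screw handle until the book is clamped firmly, but not so hard that its boards are crushed. Leave the book upright and the other things on the desk where they are.

Things in the scene. Friction and masses are not known exactly. Their poses are not given: they have to be found in the camera images.
- vise: Fixed part of the wooden bench vise: bed 140 x 300 x 16 mm. Origin: underside, on the middle line. Its +y is the sliding direction towards the rear jaw, z up. The rear jaw stands on its +y end. A rack of ten 4 mm steel pins 8 mm apart lies along the +x edge of the bed, y = -0.004 to +0.068.
- book: Small blue bound book, 102 x 140 x 21 mm, 0.2 kg, loose, standing spine up on the vise bed near the rear jaw, its 21 mm thickness along the vise's y (not always touching the rear jaw). Origin: centre of the cover that faces the moving jaw; its z points through the thickness towards the rear jaw, its x points down. Its top is about 118 mm above the table.
- rear_face (a point): Middle of the cork face (116 x 66 mm) of the rear jaw, which is bolted down anywhere up to 12 mm nearer or farther from start to start and does not yield; wood, 124 mm wide, 95 mm high above the table. The point's y points away from the book.
- carriage (a joint): Slide of the carriage (dark wooden block bearing lever, screw and moving jaw) along the vise's +y, m; 0: carriage's middle at the vise's origin. Starts at -0.045 to -0.015, reaches 0.075. Lever squeezed: slides with 2 N. Lever free: the pawl catches between the rack's pins; let go on top of a pin, it slips off and may push the carriage back up to 8 mm, at the latest when the screw is loaded.
- jaw (a joint): How far the screw has driven the moving jaw out of the carriage, m: 0.004 per radian of the screw, at most 0.025. Starts at 0 to 0.003.
- lever (a joint): Quick-release lever, rad: 0 free (pawl down), 0.25 squeezed fully (pawl clear of the pins above about 0.14). Springs back when let go; at the squeeze point it takes 4 N to start and 8 N to hold fully squeezed.
- screw (a joint): Screw handle, rad, -0.3 to 6.2; 0: one spoke straight up. Positive tightens: the top spoke goes to the vise's +x (away from the robot). Free turning takes 0.18 N m (3.3 N at a ball); each N of clamping force adds 0.004 N m (0.074 N at a ball). Firm is 15 to 45 N (1 to 3 N more at a ball than free). Let go above 45 N it slips back to 45 N; above 80 N the boards are crushed..
- squeeze (a point): Point on the carriage, 96 mm above the table, midway between the two faces to be squeezed together from above, along the point's x: at -x the flat outer face of the fixed wooden tower (32 mm wide along y), at +x the steel lever paddle (24 mm wide along y). 55 mm across when free, 44 mm squeezed. Tower top 110 mm, paddle top 114 mm above the table.
- jaw_face (a point): Middle of the moving jaw's cork face (116 x 66 mm); the point's y is the face's outward normal, towards the book. Jaw top 95 mm above the table.
- hub (a point): Centre of the screw handle, on the screw's axis 80 mm above the table and 75 mm behind (vise -y) the carriage's middle. The axis lies along the vise's y. Four steel spokes, 8 mm thick, 90 degrees apart in the upright plane across the axis, each end in a black ball of 15 mm diameter whose centre is 54 mm from the hub. 50 mm free space between this plane and the carriage.
- ball (a point): Centre of one ball of the handle: the one that is straight up at screw = 0.
- ink: Bystander: square ink bottle, 48 x 48 x 58 mm.
- seal: Bystander: upright seal with dark handle, 24 x 24 x 66 mm.
- rubber: Bystander: eraser, 17 x 43 x 13 mm.
- matches: Bystander: matchbox, 37 x 54 x 15 mm.
- watch: Bystander: pocket watch lying flat, 63 x 47 x 12 mm.
- tin: Bystander: flat hinged tin, 50 x 74 x 21 mm.

How it is judged (in metres and radians):
On the way, in this order (a step that is already met when the one before it is completed fails the run):
1. the quick-release lever is squeezed (value of joint lever above 0.17 rad), for 0.2 s.
2. with the lever squeezed, the jaw has been slid up to the book and the book to the rear jaw (jaw face within 29 mm of the rear jaw's face, the book 21 mm thick) (value of joint lever above 0.15 rad and y of jaw_face in the frame of rear_face above -0.029 m), for 0.1 s.
3. the lever has sprung back and the pawl sits in the rack, the jaw still within 40 mm of the rear jaw (value of joint lever below 0.06 rad and y of jaw_face in the frame of rear_face above -0.04 m), for 0.1 s.
4. the screw clamps the book with more than 15 N (contact force between jaw and book above 15 N and value of joint lever below 0.06 rad), for 0.2 s.
At the end, for the whole second after the job is handed in: The book stands upright on the bed, flat between both jaws (within 0.08 rad, within 30 mm of the vise's middle line), at rest; the jaw presses it with 15 to 50 N against the rear jaw; the lever is free with its pawl in the rack (under 0.06 rad) (all of step 4 and contact force between jaw and book below 50 N and angle between the z axis of book and the y axis of vise, either way round below 0.08 rad and x of book in the frame of vise between -0.03 and 0.03 m and height (world z) of book between 0.06 and 0.075 m and linear speed of book below 0.01 m/s); the robot touches nothing.
It fails at once if the boards are crushed: the jaw presses the book with more than 80 N (contact force between jaw and book above 80 N).
It fails at once if the book is pushed about by the gripper (over 5 N) (contact force between the fingers and book above 5 N).
It fails at once if a bystander is moved more than 20 mm (distance of any of ink, seal, rubber, matches, watch, tin from where it was at the start of the episode above 0.02 m).
It also fails if it takes over 72 s, if anything falls off the work surface, if the arm or the gripper's body presses on something with over 40 N, if the wrist force passes 120 N, or if a joint passes its speed limit or range.

## Working session

There is one attempt and no reset: what is moved stays moved. The work goes in short steps, Python scripts to look and compute and a tool call to move; the robot and the scene stay as the last step left them, time stands still between calls to the robot, and variables do not carry over. Pictures are saved under pics/ and viewed, at most 10 in all, crops included, and the job is handed in when it is done.

Besides the shell and the picture viewer there is one more tool, called after "Call:" in YAML: its name, and indented under it one key for each argument. step_arm: Moves the arm, as the interface text tells. Its arguments: {"type":"object","properties":{"targets":{"type":"array"},"fingers":{"type":"number"},"newtons":{"type":"number"}},"required":["targets"]}

```bash
mkdir -p pics; ls; cat > h.py <<'E'
import numpy as np, cv2
from bench import r, vision
def snap(n,f=None):
    s=vision.snapshot(n)
    if f: cv2.imwrite('pics/'+f,s['img'])
    return s
def ray(s,u,v):
    K=np.array(s['mtx']);R=np.array(s['attitude'])
    d=np.linalg.inv(K)@[u,v,1]
    return np.array(s['eye']),R@np.array([d[0],-d[1],-d[2]])
def onz(s,u,v,z):
    e,d=ray(s,u,v);return e+d*(z-e[2])/d[2]
def proj(s,p):
    K=np.array(s['mtx']);R=np.array(s['attitude'])
    c=R.T@(np.array(p,float)-s['eye']);q=K@[c[0],-c[1],-c[2]];return q[:2]/q[2]
E
python3 - <<'E'
from h import *
for n in('scene','top'):
    s=snap(n,n+'0.png');print(n,{k:(np.shape(v) if k=='img' else v) for k,v in s.items()})
print(r.sense())
E
```

```text
pics
scene {'img': (480, 640, 3), 'mtx': array([[437.97294205,   0.        , 320.50705124],
       [  0.        , 437.97294205, 234.54559268],
       [  0.        ,   0.        ,   1.        ]]), 'eye': array([ -82.70411425, -472.80858325,  722.07657252]), 'attitude': array([ 4.78691739e+01,  2.09250775e-02, -4.06420450e+01])}
top {'img': (480, 640, 3), 'mtx': array([[468.98788997,   0.        , 310.81328904],
       [  0.        , 468.98788997, 243.67604112],
       [  0.        ,   0.        ,   1.        ]]), 'eye': array([ 152.0311205 ,   49.62495857, 1264.57586725]), 'attitude': array([ 10.39283924,   0.44961681, -88.83377753])}
{'time': 0.1, 'joint_pos': array([ 6.71851983e+01,  7.51137094e+00,  8.53242916e+01, -9.78941506e-04,
        8.72610881e+01, -4.89382277e+00]), 'qd': array([ 0.09373566, -0.04355145, -0.13670246, -0.02136956,  0.02463952,
       -0.04323784]), 'joint_efforts': array([ 1.42939956e-03, -5.70949030e+01, -5.01940799e+01, -5.78905815e-05,
        8.13331688e-03, -1.67788028e-05]), 'tool_pos': array([184.41698115, 570.41989713, 225.3311857 ]), 'tcp_rot': array([-1.79903519e+02, -7.27956400e-03,  1.62079063e+02]), 'ft_force': array([-0.42207139, -0.01359637,  0.31314902]), 'wrist_torque': array([ 0.00728705, -0.02310007,  0.03013994]), 'grip_force': 0.0, 'finger_gap': 85.21270146757261}
```

Attitude is rpy in degrees; fix the helper, and view.

```bash
sed -i "s/R=np.array(s\['attitude'\])/R=Rot.from_euler('xyz',s['attitude'],degrees=True).as_matrix()/; 1a from scipy.spatial.transform import Rotation as Rot" h.py; cat h.py | head -16
```

```text
import numpy as np, cv2
from scipy.spatial.transform import Rotation as Rot
from bench import r, vision
def snap(n,f=None):
    s=vision.snapshot(n)
    if f: cv2.imwrite('pics/'+f,s['img'])
    return s
def ray(s,u,v):
    K=np.array(s['mtx']);R=Rot.from_euler('xyz',s['attitude'],degrees=True).as_matrix()
    d=np.linalg.inv(K)@[u,v,1]
    return np.array(s['eye']),R@np.array([d[0],-d[1],-d[2]])
def onz(s,u,v,z):
    e,d=ray(s,u,v);return e+d*(z-e[2])/d[2]
def proj(s,p):
    K=np.array(s['mtx']);R=Rot.from_euler('xyz',s['attitude'],degrees=True).as_matrix()
    c=R.T@(np.array(p,float)-s['eye']);q=K@[c[0],-c[1],-c[2]];return q[:2]/q[2]
```

View pics/scene0.png

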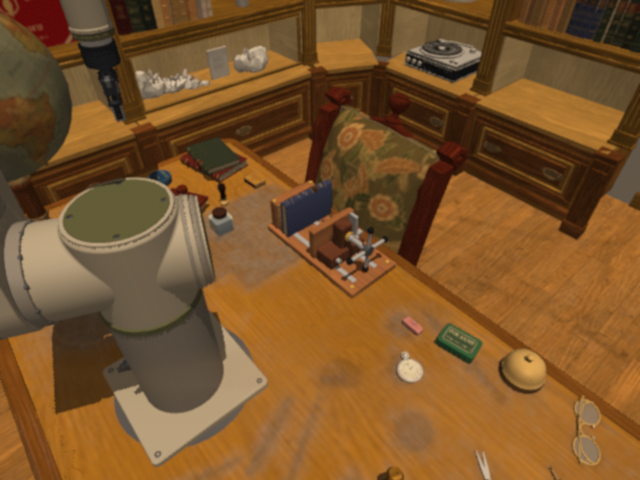

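View pics/top0.png

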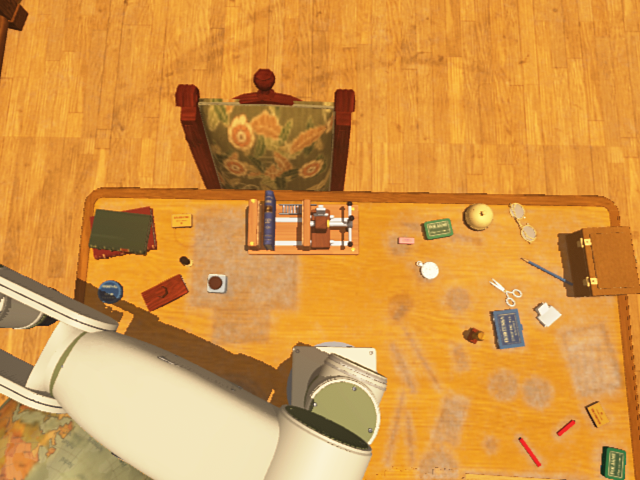

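The scene view shows the vise centred near (330,250), book at (305,208) and handle at about (370,245). The top view shows the vise spanning (247–358, 195–254), its +y pointing left (world +y), with the rear jaw at u≈254, the book at 269 and the handle at 350. I'll enlarge both.

```bash
python3 - <<'E'
from h import *
a=cv2.imread('pics/top0.png')[185:262,240:365];b=cv2.imread('pics/scene0.png')[172:300,260:400]
a=cv2.resize(a,None,fx=6,fy=6,interpolation=cv2.INTER_CUBIC);b=cv2.resize(b,None,fx=4.6,fy=4.6,interpolation=cv2.INTER_CUBIC)
print(a.shape,b.shape)
cv2.imwrite('pics/a.png',a);cv2.imwrite('pics/b.png',b)
s=snap('top')
for c in [(247,254),(358,254),(358,194),(247,194)]: print(onz(s,*c,16))
E
```

```text
(462, 750, 3) (589, 644, 3)
[349.20792727 235.69941504  16.        ]
[354.92283251 -63.5830007   16.        ]
[522.51789593 -63.21101185  16.        ]
[516.9891879  243.24152964  16.        ]
```

View pics/a.png

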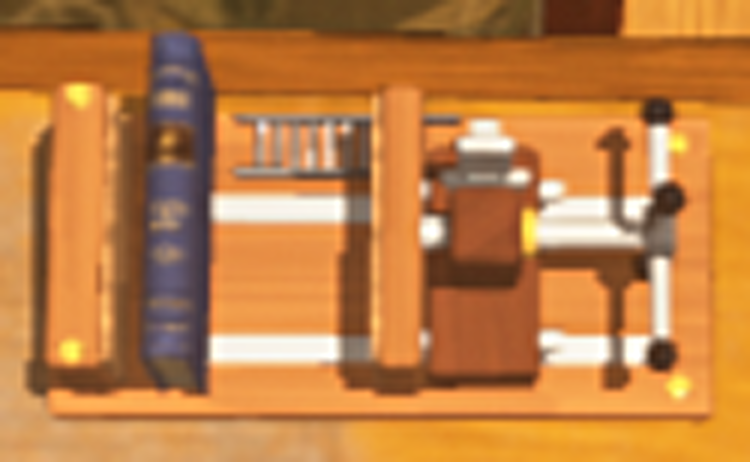

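View pics/b.png

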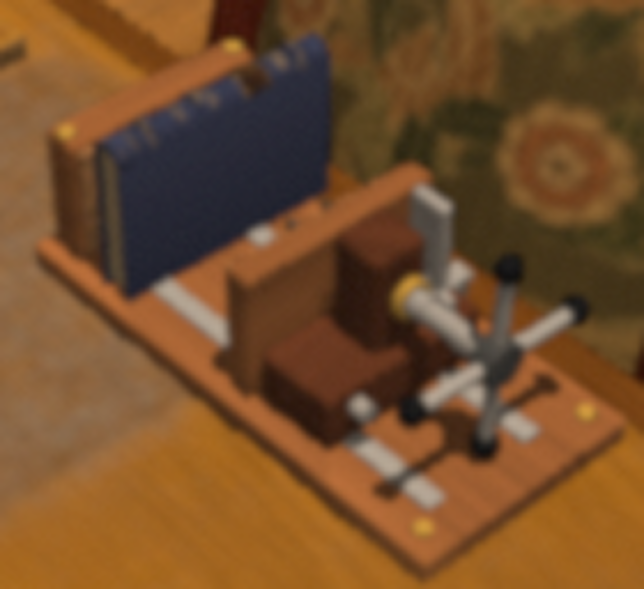

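```bash
python3 - <<'E'
from h import *
s=snap('top')
def P(n,x,y,z): print(n,onz(s,240+(x+.5)/6-.5,185+(y+.5)/6-.5,z).round(1))
P('bed ll',48,415,16);P('bed lr',710,415,16);P('bed ur',712,118,16)
P('ball far',657,110,80);P('ball near',660,353,80);P('ball top',667,197,134);P('hub',658,235,84)
for i,(x,y) in enumerate([(452,183),(520,183),(520,262),(452,262)]):P('tower',x,y,110)
P('paddle',470,122,114);P('paddle',513,150,114)
P('jaw nearR',422,367,95);P('jaw nearL',378,367,95);P('jaw farL',374,87,95);P('jaw farR',422,87,95)
P('rear nR',105,360,95);P('rear fR',110,90,95)
P('book nL',145,355,118);P('book nR',205,390,118);P('book fR',210,75,118);P('book fL',152,35,118)
# scene triangulation
t=snap('scene')
def S(x,y): return ray(t,260+(x+.5)/4.6-.5,172+(y+.5)/4.6-.5)
def T(x,y): return ray(s,240+(x+.5)/6-.5,185+(y+.5)/6-.5)
def tri(a,b):
    A=[];B=[]
    for e,d in(a,b):
        d=d/np.linalg.norm(d);M=np.eye(3)-np.outer(d,d);A.append(M);B.append(M@e)
    return np.linalg.lstsq(np.vstack(A),np.hstack(B),rcond=None)[0].round(1)
print('top',tri(S(510,268),T(667,197)),'far',tri(S(575,307),T(657,110)),'near',tri(S(413,410),T(660,353)))
E
```

```text
bed ll [349.9 234.2  16. ]
bed lr [355.6 -63.4  16. ]
bed ur [493.3 -64.   16. ]
ball far [479.  -34.2  80. ]
ball near [371.6 -36.1  80. ]
ball top [427.1 -34.8 134. ]
hub [422.4 -34.7  84. ]
tower [437.3  54.1 110. ]
tower [437.9  25.4 110. ]
tower [403.8  24.9 110. ]
tower [403.2  53.5 110. ]
paddle [462.9  47.  114. ]
paddle [451.1  28.7 114. ]
jaw nearR [360.9  65.3  95. ]
jaw nearL [360.6  83.9  95. ]
jaw farL [482.9  88.5  95. ]
jaw farR [483.2  67.9  95. ]
rear nR [361.4 199.4  95. ]
rear fR [479.5 202.1  95. ]
book nL [359.7 180.  118. ]
book nR [345.5 154.6 118. ]
book fR [480.3 157.1 118. ]
book fL [497.4 182.3 118. ]
top [426.9 -34.6 133.9] far [478.4 -33.7  79.2] near [370.6 -35.6  83. ]
```

The crops show the tower at a(452–520, 183–262), the paddle at a(470–513, 122–150), and the handle balls at a(657,110), (667,197) and (660,353). The book stands clear of the rear jaw. The triangulated ball heights (134, 79 and 83) match the given geometry, so I'm moving above the squeeze point.

Call:
step_arm:
  targets:
    - [[20, -44, 0, 0, 0, -0.1], [38, -83, 0, 0, 0, -0.2], [56, -122, 0, 0, 0, -0.31], [73, -161, 0, 0, 0, -0.42], [90, -199, 0, 0, 0, -0.53], [107, -237, 0, 0, 0, -0.64], [124, -275, 0, 0, 0, -0.75], [141, -313, 0, 0, 0, -0.86], [158, -350, 0, 0, 0, -0.97], [175, -387, -5, 0, 0, -1.08], [192, -424, -10, 0, 0, -1.18], [208, -460, -15, 0, 0, -1.237]]
  fingers: -1

```text
time: 1.25
tool_pos: [390.8, 114.2, 212.3]
tcp_rot: [179.9, -0.0, 90.9]
ft_force: [1.4, 0.3, -0.5]
finger_gap: 85.5
grip_force: 0.0
```

Call:
step_arm:
  targets:
    - [[17, -36, -15, 0, 0, 0], [33.4, -71.9, -30, 0, 0, 0], [33.4, -71.9, -50, 0, 0, 0], [33.4, -71.9, -60, 0, 0, 0], [33.4, -71.9, -60, 0, 0, 0]]

```text
time: 1.67
tool_pos: [421.6, 44.1, 149.2]
tcp_rot: [-179.7, -0.0, 91.1]
ft_force: [-0.4, 0.2, -0.4]
finger_gap: 85.9
grip_force: 0.0
```

```bash
python3 - <<'E'
from h import *
s=snap('top');t=snap('scene','t1.png')
x=r.sense();print(x['tool_pos'],x['tcp_rot'],x['ft_force'])
b=t['img'][150:300,255:405];a=s['img'][175:265,235:365]
h=[cv2.resize(i,(400,int(400*i.shape[0]/i.shape[1])),interpolation=cv2.INTER_CUBIC) for i in(a,b)]
m=np.zeros((400,800,3),np.uint8);m[:h[0].shape[0],:400]=h[0];m[:h[1].shape[0],400:]=h[1];cv2.imwrite('pics/c.png',m)
E
```

```text
[423.18259257  45.08076376 152.09745608] [-1.79947209e+02 -2.04597951e-02  9.12711203e+01] [-0.63845043 -0.01592749 -0.75829054]
```

View pics/c.png

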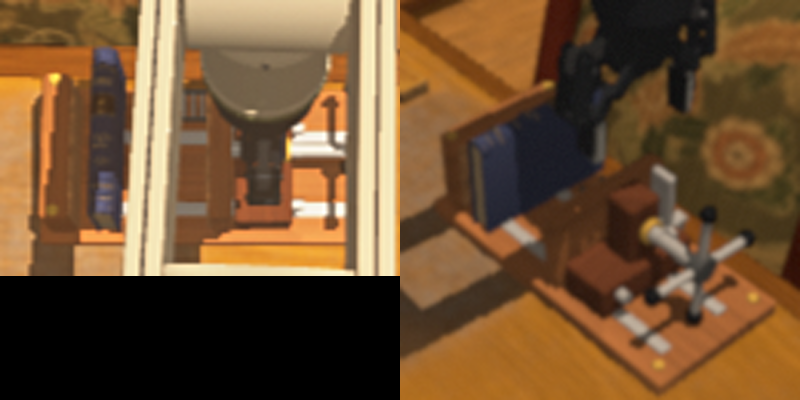

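The picture shows the gripper above the carriage, with its two fingers on either side of the tower and paddle. The pose readout gives TCP (423, 45), so I shift by (+3,-6) and descend.

Call:
step_arm:
  targets:
    - [[3, -6, 0, 0, 0, 0], [3, -6, -15, 0, 0, 0], [3, -6, -30, 0, 0, 0], [3, -6, -45, 0, 0, 0], [3, -6, -54, 0, 0, 0], [3, -6, -54, 0, 0, 0], [3, -6, -54, 0, 0, 0]]

```text
time: 2.35
tool_pos: [426.9, 38.6, 98.6]
tcp_rot: [180.0, 0.0, 91.3]
ft_force: [1.6, -0.3, 0.1]
finger_gap: 85.6
grip_force: 0.0
```

Call:
step_arm:
  targets:
    - [[0, 0, 0, 0, 0, 0], [0, 0, 0, 0, 0, 0], [0, 0, 0, 0, 0, 0], [0, 0, 0, 0, 0, 0], [0, 0, 0, 0, 0, 0], [0, 0, 0, 0, 0, 0]]
  fingers: 0.2
  newtons: 25

```text
time: 2.85
tool_pos: [423.2, 38.2, 99.0]
tcp_rot: [-179.5, 0.0, 91.2]
ft_force: [-26.9, -1.2, 27.5]
finger_gap: 39.8
grip_force: 23.7
```

```bash
python3 - <<'E'
from h import *
t=snap('scene')
x=r.sense();print(x['tool_pos'],x['tcp_rot'],x['ft_force'],x['wrist_torque'],x['grip_force'],x['finger_gap'])
b=t['img'][190:290,295:405]
cv2.imwrite('pics/d.png',cv2.resize(b,None,fx=6,fy=6,interpolation=cv2.INTER_CUBIC))
E
```

```text
[423.20705433  38.14552258  98.98825243] [-1.79514577e+02  5.68376898e-03  9.12207941e+01] [-26.76633211  -0.53436278  27.79593606] [-0.12241426  4.77454637 -0.04396651] 23.656487784173805 39.593110800228146
```

View pics/d.png

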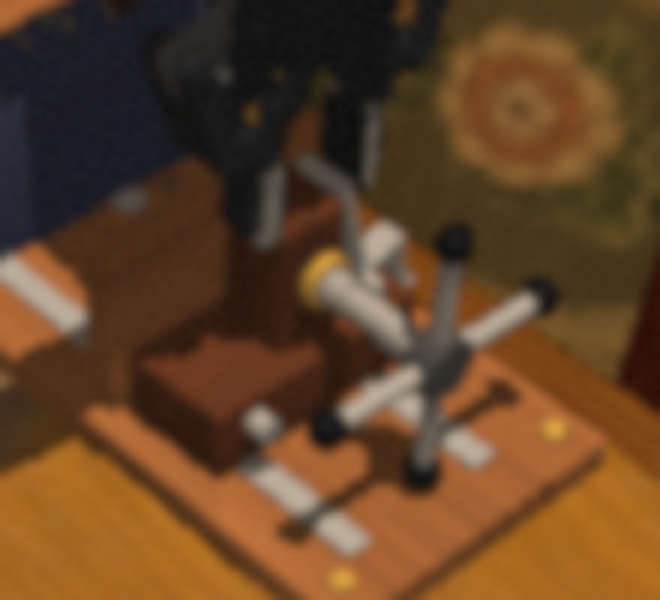

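```bash
python3 - <<'E'
from h import *
t=snap('scene')
for p in [(404,38,77),(404,27,77),(404,38,110),(443,27,77),(443,49,77),(459,39,114),(459,27,114),(448,27,114),(448,51,114),(459,27,80),(448,27,80),(404,27,90),(455,27,90),(437,24,110),(404,24,110)]:
    print(p,((proj(t,p)-[295,190])*6).round())
E
```

```text
(404, 38, 77) [254. 283.]
(404, 27, 77) [275. 299.]
(404, 38, 110) [257. 214.]
(443, 27, 77) [353. 252.]
(443, 49, 77) [312. 222.]
(459, 39, 114) [367. 140.]
(459, 27, 114) [390. 156.]
(448, 27, 114) [368. 169.]
(448, 51, 114) [322. 137.]
(459, 27, 80) [384. 227.]
(448, 27, 80) [363. 240.]
(404, 27, 90) [276. 272.]
(455, 27, 90) [378. 211.]
(437, 24, 110) [351. 195.]
(404, 24, 110) [284. 234.]
```

The picture shows the paddle tilted in towards the tower and the left pad on the tower's outer face. The lever is squeezed, but the hand sits about 3 mm too far in +x, so I relieve that and slide.

Call:
step_arm:
  targets:
    - [[-3, 0, 1, 0, 0, 0], [-3, 0, 1, 0, 0, 0], [-3, 4, 1, 0, 0, 0], [-3.2, 10, 1, 0, 0, 0], [-3.3, 16, 1, 0, 0, 0], [-3.5, 23, 1, 0, 0, 0], [-3.6, 30, 1, 0, 0, 0], [-3.8, 37, 1, 0, 0, 0], [-3.9, 44, 1, 0, 0, 0], [-4, 50, 1, 0, 0, 0], [-4, 54, 1, 0, 0, 0], [-4, 54, 1, 0, 0, 0]]

```text
time: 3.95
tool_pos: [421.8, 93.0, 99.4]
tcp_rot: [-179.9, -0.0, 91.2]
ft_force: [-8.2, 1.4, 8.1]
finger_gap: 38.8
grip_force: 29.7
```

```bash
python3 - <<'E'
from h import *
t=snap('scene')
x=r.sense();print(x['tool_pos'],x['ft_force'],x['grip_force'],x['finger_gap'])
b=t['img'][170:290,270:405]
cv2.imwrite('pics/e.png',cv2.resize(b,None,fx=5,fy=5,interpolation=cv2.INTER_CUBIC))
E
```

```text
[421.87843583  92.8232249   99.39160904] [-7.69245158  0.95763506  7.29340822] 29.672947477083653 38.91889456743331
```

View pics/e.png

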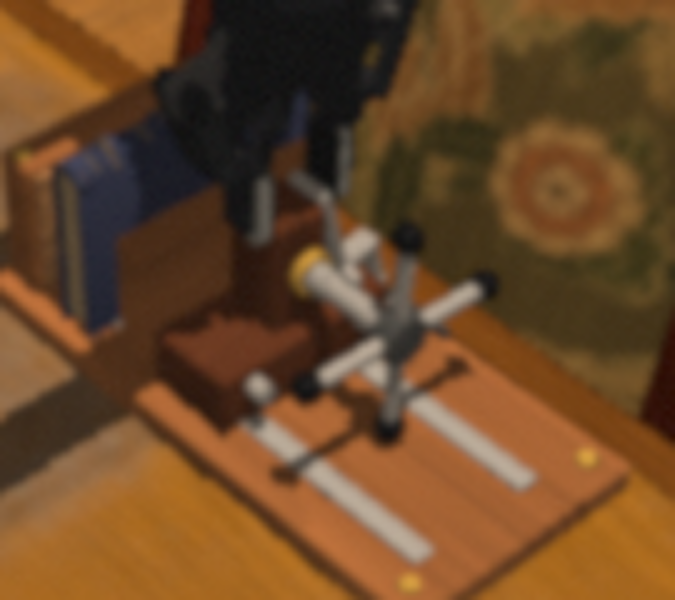

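The picture shows the carriage sliding with the lever still squeezed and the jaw close to the book. I'm carrying on, slowly at the end.

Call:
step_arm:
  targets:
    - [[-1, 4, 0.5, 0, 0, 0], [-1, 8, 0.5, 0, 0, 0], [-1.2, 12, 0.5, 0, 0, 0], [-1.3, 16, 0.5, 0, 0, 0], [-1.5, 20, 0.5, 0, 0, 0], [-1.5, 24, 0.5, 0, 0, 0], [-1.5, 26, 0.5, 0, 0, 0], [-1.5, 28, 0.5, 0, 0, 0], [-1.5, 30, 0.5, 0, 0, 0]]

```text
time: 4.75
tool_pos: [421.3, 122.3, 99.5]
tcp_rot: [180.0, 0.0, 91.2]
ft_force: [2.3, -2.9, -3.2]
finger_gap: 38.8
grip_force: 26.8
```

Call:
step_arm:
  targets:
    - [[0, 1, 0, 0, 0, 0], [0, 2, 0, 0, 0, 0], [0, 3, 0, 0, 0, 0], [0, 4, 0, 0, 0, 0], [0, 4, 0, 0, 0, 0]]

```text
time: 5.17
tool_pos: [421.2, 126.4, 99.5]
tcp_rot: [180.0, -0.0, 91.2]
ft_force: [1.5, -1.2, -2.8]
finger_gap: 38.9
grip_force: 26.7
```

Call:
step_arm:
  targets:
    - [[0, 1, 0, 0, 0, 0], [0, 2, 0, 0, 0, 0], [0, 3, 0, 0, 0, 0], [0, 3, 0, 0, 0, 0]]

```text
time: 5.5
tool_pos: [421.2, 129.2, 99.5]
tcp_rot: [-180.0, 0.0, 91.2]
ft_force: [0.4, -3.1, -1.8]
finger_gap: 38.4
grip_force: 26.8
```

Call:
step_arm:
  targets:
    - [[0, 1, 0, 0, 0, 0], [0, 2, 0, 0, 0, 0], [0, 2, 0, 0, 0, 0]]

```text
time: 5.75
tool_pos: [421.2, 129.4, 99.5]
tcp_rot: [-180.0, 0.2, 91.2]
ft_force: [1.0, -13.1, -0.9]
finger_gap: 38.8
grip_force: 27.2
```

The force jumped to 13 N at y=129.3, after 91 mm of travel where I predicted 92. Jaw, book and rear jaw are all in contact, so I ease off 1 mm and release the lever.

Call:
step_arm:
  targets:
    - [[0, -1, 0, 0, 0, 0], [0, -1.5, 0, 0, 0, 0]]

```text
time: 5.92
tool_pos: [421.2, 129.2, 99.5]
tcp_rot: [-180.0, 0.0, 91.2]
ft_force: [0.9, -2.6, -3.1]
finger_gap: 38.7
grip_force: 26.8
```

Call:
step_arm:
  targets:
    - [[0, 0, 0, 0, 0, 0], [0, 0, 0, 0, 0, 0], [0, 0, 0, 0, 0, 0], [0, 0, 0, 0, 0, 0], [0, 0, 0, 0, 0, 0], [0, 0, 0, 0, 0, 0]]
  fingers: -1

```text
time: 6.42
tool_pos: [421.0, 129.9, 99.5]
tcp_rot: [-180.0, -0.0, 91.2]
ft_force: [0.4, -1.3, 0.0]
finger_gap: 85.4
grip_force: 0.0
```

Call:
step_arm:
  targets:
    - [[3, 0, 0, 0, 0, 0], [3, 0, 25, 0, 0, 0], [3, 0, 55, 0, 0, 0], [3, 0, 85, 0, 0, 0], [3, -30, 110, 0, 0, 0], [3, -65, 115, 0, 0, 0], [-30, -80, 115, 0, 0, 0], [-60, -80, 115, 0, 0, 0], [-60, -80, 115, 0, 0, 0]]

```text
time: 7.17
tool_pos: [358.0, 49.0, 214.3]
tcp_rot: [-179.9, -0.0, 91.1]
ft_force: [-0.7, 0.9, -0.5]
finger_gap: 85.1
grip_force: 0.0
```

```bash
python3 - <<'E'
from h import *
t=snap('scene');s=snap('top')
x=r.sense();print(x['time'],x['tool_pos'],x['ft_force'],x['grip_force'],x['finger_gap'])
b=t['img'][170:290,270:405];a=s['img'][185:262,240:365]
h=[cv2.resize(i,(400,int(400*i.shape[0]/i.shape[1])),interpolation=cv2.INTER_CUBIC) for i in(a,b)]
m=np.zeros((400,800,3),np.uint8);m[:h[0].shape[0],:400]=h[0];m[:h[1].shape[0],400:]=h[1];cv2.imwrite('pics/f.png',m)
E
```

```text
7.2667 [361.13304729  49.53636504 214.89985172] [ 0.40054778 -0.42811587  1.05612438] 0.0 85.23715338393808
```

View pics/f.png

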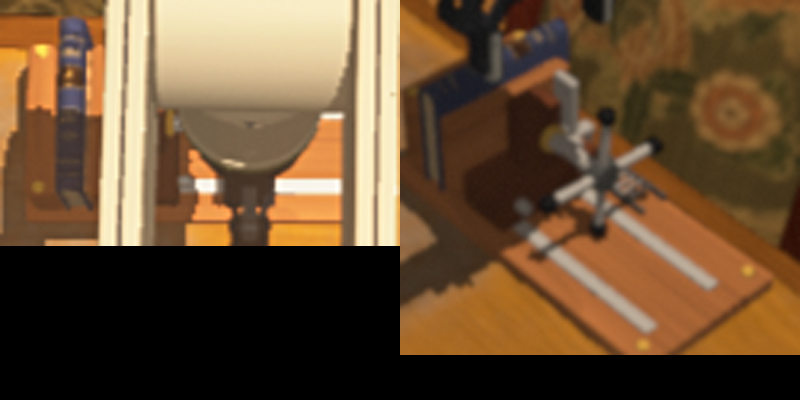

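The picture shows the lever upright (released), the book flush against the rear jaw, and the handle's top ball at panel (606,116) with the side balls at (653,147) and (547,205). Next I measure the handle's position.

```bash
python3 - <<'E'
from h import *
t=snap('scene')
f=400/135
g=cv2.cvtColor(t['img'],cv2.COLOR_BGR2GRAY)
for n,x,y,z in(('top',206,116,134),('far',253,147,80),('near',147,205,80),('bot',197,231,26)):
    u,v=270+(x+.5)/f-.5,170+(y+.5)/f-.5
    p=g[int(v)-5:int(v)+7,int(u)-5:int(u)+7].astype(float);w=np.clip(60-p,0,None);Y,X=np.mgrid[int(v)-5:int(v)+7,int(u)-5:int(u)+7]
    u2,v2=(X*w).sum()/w.sum(),(Y*w).sum()/w.sum()
    print(n,(u,v),(u2,v2),onz(t,u,v,z).round(1),onz(t,u2,v2,z).round(1))
for p in [(425,-34.7+90.5,134),(425,-34.7+83,134)]: print(proj(t,p))
E
```

```text
top (339.19375, 208.81875) (np.float64(339.6365296803653), np.float64(209.13881278538813)) [424.4  56.9 134. ] [424.4  55.5 134. ]
far (355.05625, 219.28125) (np.float64(356.60109289617486), np.float64(218.44496487119437)) [472.7  54.   80. ] [477.4  53.9  80. ]
near (319.28125, 238.85625) (np.float64(318.02425986842104), np.float64(237.54440789473685)) [368.4  57.1  80. ] [369.1  62.1  80. ]
bot (336.15625, 247.63125000000002) (np.float64(334.89785624211856), np.float64(246.86885245901638)) [416.4  53.9  26. ] [415.9  57.7  26. ]
[339.74124898 208.94222293]
[342.12148706 210.61789521]
```

Call:
step_arm:
  targets:
    - [[25, 6.5, 0, 0, 0, 0], [25, 6.5, -25, 0, 0, 0], [25, 6.5, -50, 0, 0, 0], [25, 6.5, -65, 0, 0, 0], [25, 6.5, -65, 0, 0, 0], [25, 6.5, -65, 0, 0, 0]]
  fingers: 1

```text
time: 7.82
tool_pos: [386.0, 56.4, 148.9]
tcp_rot: [-179.9, -0.0, 91.2]
ft_force: [0.3, -0.6, 1.7]
finger_gap: 12.5
grip_force: 0.0
```

Call:
step_arm:
  targets:
    - [[4, 0, 0, 0, 0, 0], [8, 0, 0, 0, 0, 0], [12, 0, 0, 0, 0, 0], [15, 0, 0, 0, 0, 0], [18, 0, 0, 0, 0, 0], [20, 0, 0, 0, 0, 0], [20, 0, 0, 0, 0, 0]]

```text
time: 8.4
tool_pos: [406.6, 56.1, 149.7]
tcp_rot: [180.0, 0.0, 91.2]
ft_force: [-0.5, 0.4, -0.3]
finger_gap: -0.2
grip_force: 0.0
```

Call:
step_arm:
  targets:
    - [[2, 0, 0, 0, 0, 0], [4, 0, 0, 0, 0, 0], [6, 0, 0, 0, 0, 0], [6, 0, 0, 0, 0, 0]]

```text
time: 8.73
tool_pos: [412.5, 56.2, 149.5]
tcp_rot: [180.0, -0.0, 91.2]
ft_force: [0.3, -0.3, -0.6]
finger_gap: 0.0
grip_force: 0.0
```

```bash
python3 - <<'E'
from h import *
t=snap('scene')
x=r.sense();print(x['time'],x['tool_pos'],x['ft_force'])
b=t['img'][150:270,280:400]
cv2.imwrite('pics/g.png',cv2.resize(b,None,fx=5,fy=5,interpolation=cv2.INTER_CUBIC))
for p in [(408,56,134),(408,56,128),(412,56,150)]: print(((proj(t,p)-[280,150])*5).round())
E
```

```text
8.7833 [412.31370366  56.13924204 149.52256361] [ 0.13451084  0.12492044 -0.54570524]
[269. 311.]
[269. 322.]
[277. 277.]
```

View pics/g.png

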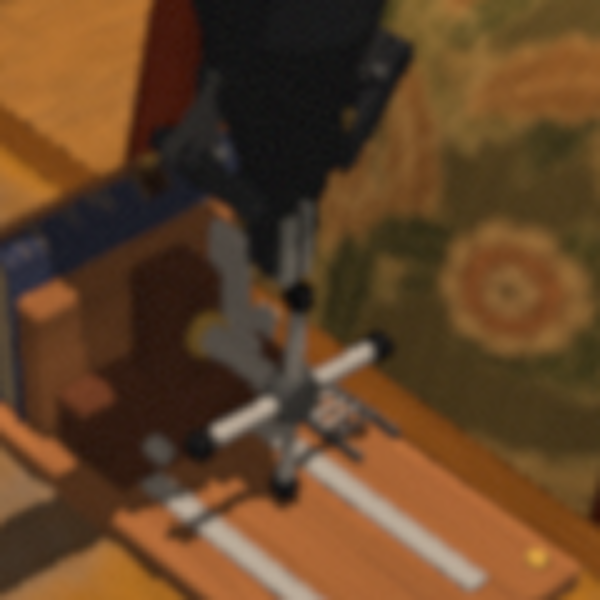

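The picture shows the closed fingertip ending just above and behind the top ball at (298,297). The tips therefore reach less far down than assumed, which explains the lack of contact. I back off, go lower and push again.

Call:
step_arm:
  targets:
    - [[-12, 0, 0, 0, 0, 0], [-24, 0, 0, 0, 0, 0], [-24, 0, -12, 0, 0, 0], [-24, 0, -22, 0, 0, 0], [-18, 0, -22, 0, 0, 0], [-14, 0, -22, 0, 0, 0], [-10, 0, -22, 0, 0, 0], [-10, 0, -22, 0, 0, 0]]

```text
time: 9.45
tool_pos: [403.5, 56.1, 128.1]
tcp_rot: [180.0, 0.0, 91.2]
ft_force: [0.2, 0.0, -0.1]
finger_gap: -0.0
grip_force: 0.0
```

Call:
step_arm:
  targets:
    - [[2, 0, 0, 0, 0, 0], [4, 0, 0, 0, 0, 0], [6, 0, 0, 0, 0, 0], [6, 0, 0, 0, 0, 0]]

```text
time: 9.78
tool_pos: [408.3, 56.2, 127.6]
tcp_rot: [-180.0, -0.0, 91.2]
ft_force: [-0.6, 0.8, 1.4]
finger_gap: -0.4
grip_force: 0.7
```

Call:
step_arm:
  targets:
    - [[3, 0, 0, 0, 0, 0], [6, 0, 0, 0, 0, 0], [8, 0, 0, 0, 0, 0], [8, 0, 0, 0, 0, 0]]

```text
time: 10.12
tool_pos: [416.5, 56.1, 127.5]
tcp_rot: [-180.0, 0.0, 91.2]
ft_force: [-1.6, 0.2, 1.4]
finger_gap: -0.0
grip_force: 1.2
```

```bash
cat > m.py <<'E'
from h import *
t=snap('scene')
x=r.sense();print(x['time'],x['tool_pos'].round(1),x['ft_force'].round(2))
g=cv2.cvtColor(t['img'],cv2.COLOR_BGR2GRAY)
e,d0=t['eye'],None
# dark blobs round the handle, cast on the handle's plane y=56 (vise yaw 1.2deg)
n=np.array([-.021,1,0]);q=np.array([422.5,56,80])
m=(g[190:262,300:380]<45).astype(np.uint8)
k,l,st,c=cv2.connectedComponentsWithStats(m)
for i in range(1,k):
    if st[i,4]<6: continue
    e,d=ray(t,c[i][0]+300,c[i][1]+190);p=e+d*(n@(q-e))/(n@d)
    v=p-q
    if 40<np.hypot(v[0],v[2])<68: print(st[i,4],p.round(1),'ang',np.degrees(np.arctan2(v[0],v[2])).round(1),'r',np.hypot(v[0],v[2]).round(1))
E
python3 m.py
```

```text
10.1667 [416.4  56.1 127.5] [-2.03 -0.22  1.12]
33 [445.6  56.5 128.4] ang 25.5 r 53.7
9 [460.9  56.8 116.9] ang 46.2 r 53.3
18 [480.   57.2  69.9] ang 99.9 r 58.4
17 [409.9  55.7  26.5] ang -166.8 r 55.0
```

The handle turned by about 12° and the ball follows the finger, so I continue along the arc.

Call:
step_arm:
  targets:
    - [[3.5, 0, -1, 0, 0, 0], [7.5, 0, -3, 0, 0, 0], [12, 0, -5, 0, 0, 0], [16, 0, -6.5, 0, 0, 0]]

```text
time: 10.5
tool_pos: [434.2, 55.7, 122.4]
tcp_rot: [179.8, 0.1, 91.2]
ft_force: [-1.8, -2.5, 5.6]
finger_gap: -0.2
grip_force: 3.5
```

Call:
step_arm:
  targets:
    - [[3, 0, -2, 0, 0, 0], [6, 0, -4.5, 0, 0, 0], [8.5, 0, -6.5, 0, 0, 0], [11, 0, -8.5, 0, 0, 0]]

```text
time: 10.83
tool_pos: [445.5, 55.9, 114.1]
tcp_rot: [179.7, 0.0, 91.2]
ft_force: [-0.3, -2.1, 8.1]
finger_gap: -0.2
grip_force: 3.9
```

```bash
python3 m.py; python3 - <<'E'
from h import *
t=snap('scene')
b=t['img'][150:270,280:400]
cv2.imwrite('pics/k.png',cv2.resize(b,None,fx=5,fy=5,interpolation=cv2.INTER_CUBIC))
E
```

```text
10.8833 [445.7  55.9 113.8] [-0.86 -1.26  7.7 ]
8 [469.2  57.   37. ] ang 132.7 r 63.5
24 [387.8  55.3  34.9] ang -142.4 r 56.9
```

View pics/k.png

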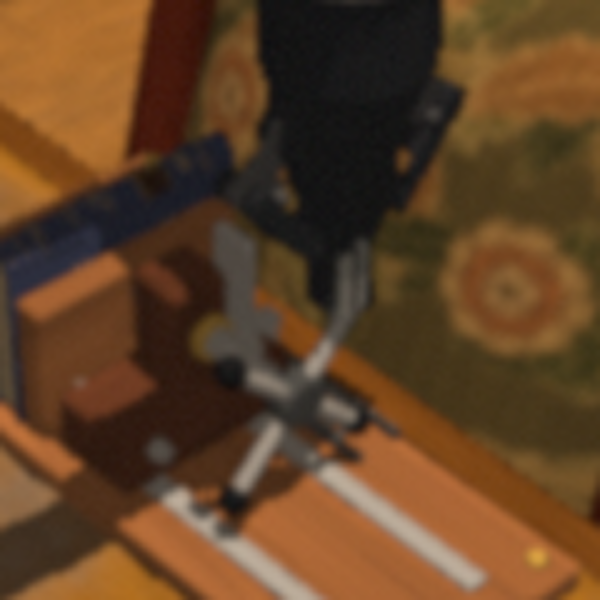

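The handle is at about 42°, with the finger just behind the ball at (360,400)→(345,300). I regrip on the following ball, which is at about -48°.

Call:
step_arm:
  targets:
    - [[-3, 0, 5, 0, 0, 0], [-6, 0, 25, 0, 0, 0], [-10, 0, 50, 0, 0, 0], [-45, 0, 52, 0, 0, 0], [-80, 0, 52, 0, 0, 0], [-93, 0, 40, 0, 0, 0], [-93, 0, 15, 0, 0, 0], [-93, 0, -3, 0, 0, 0], [-93, 0, -3, 0, 0, 0]]

```text
time: 11.68
tool_pos: [347.7, 56.2, 106.1]
tcp_rot: [-179.7, -0.0, 91.2]
ft_force: [-0.9, -0.8, -1.2]
finger_gap: 0.1
grip_force: 0.0
```

```bash
python3 m.py
```

```text
11.7333 [348.6  56.2 108. ] [-0.57  0.94  0.25]
56 [457.   56.7 122.6] ang 39.0 r 54.8
7 [469.3  57.   35.8] ang 133.3 r 64.4
7 [441.9  56.4  44.4] ang 151.4 r 40.6
23 [387.6  55.3  34.3] ang -142.6 r 57.5
```

Call:
step_arm:
  targets:
    - [[8, 0, 0, 0, 0, 0], [14, 0, 1, 0, 0, 0], [18, 0, 4, 0, 0, 0], [22, 0, 7, 0, 0, 0], [26, 0, 9, 0, 0, 0], [30, 0, 11, 0, 0, 0]]

```text
time: 12.23
tool_pos: [381.0, 56.2, 121.3]
tcp_rot: [180.0, -0.0, 91.2]
ft_force: [-0.3, 0.5, 0.4]
finger_gap: 0.1
grip_force: 0.0
```

Call:
step_arm:
  targets:
    - [[4, 0, 2, 0, 0, 0], [8, 0, 4, 0, 0, 0], [12, 0, 5, 0, 0, 0], [12, 0, 5, 0, 0, 0]]

```text
time: 12.57
tool_pos: [393.1, 56.1, 126.0]
tcp_rot: [179.9, 0.0, 91.2]
ft_force: [0.6, -0.4, 0.3]
finger_gap: -0.4
grip_force: 0.0
```

```bash
python3 m.py
```

```text
12.6167 [392.6  56.2 125.6] [-0.64  0.29  0.21]
52 [457.9  56.7 121.7] ang 40.3 r 54.7
7 [469.3  57.   35.8] ang 133.3 r 64.4
6 [442.4  56.4  43.4] ang 151.5 r 41.7
29 [386.2  55.2  36.9] ang -139.9 r 56.3
```

The finger slid over the ball: the tip reaches only about TCP height. I back off and come in about 15 mm lower.

Call:
step_arm:
  targets:
    - [[0, 0, 20, 0, 0, 0], [-15, 0, 30, 0, 0, 0], [-44, 0, 30, 0, 0, 0], [-45, 0, 5, 0, 0, 0], [-45, 0, -26, 0, 0, 0], [-45, 0, -26, 0, 0, 0], [-38, 0, -26, 0, 0, 0], [-31, 0, -26, 0, 0, 0], [-27, 0, -24, 0, 0, 0], [-27, 0, -24, 0, 0, 0]]

```text
time: 13.45
tool_pos: [364.3, 56.1, 101.9]
tcp_rot: [-179.8, 0.0, 91.2]
ft_force: [-4.6, -0.6, 1.8]
finger_gap: -0.0
grip_force: 2.5
```

Call:
step_arm:
  targets:
    - [[3, 0, 2, 0, 0, 0], [6, 0, 4, 0, 0, 0], [6, 0, 4, 0, 0, 0]]

```text
time: 13.7
tool_pos: [369.0, 55.8, 105.9]
tcp_rot: [-179.6, 0.0, 91.2]
ft_force: [-14.6, -2.1, 9.4]
finger_gap: 0.2
grip_force: 7.2
```

```bash
python3 m.py
```

```text
13.75 [368.9  55.8 105.8] [-13.3   -2.23   8.9 ]
54 [459.7  56.8 117.2] ang 44.9 r 52.6
11 [459.   56.8  25.9] ang 146.0 r 65.2
30 [381.3  55.1  42.2] ang -132.5 r 55.9
```

Call:
step_arm:
  targets:
    - [[4, 0, 5, 0, 0, 0], [8, 0, 9, 0, 0, 0], [13, 0, 12.5, 0, 0, 0], [18, 0, 15, 0, 0, 0]]

```text
time: 14.08
tool_pos: [387.3, 55.9, 120.2]
tcp_rot: [-179.7, 0.0, 91.2]
ft_force: [-7.5, -2.5, -1.3]
finger_gap: 0.2
grip_force: 3.0
```

```bash
python3 m.py
```

```text
14.1333 [388.3  56.  120.8] [-6.81 -0.3  -1.32]
21 [447.9  56.5 129.5] ang 27.2 r 55.6
16 [459.   56.8 112.6] ang 48.2 r 48.9
27 [480.8  57.2  90.2] ang 80.1 r 59.2
20 [412.3  55.8 124.9] ang -12.8 r 46.0
13 [439.4  56.4  19.4] ang 164.5 r 62.9
```

Call:
step_arm:
  targets:
    - [[0, 0, 0, 0, 0, 0], [0, 0, 0, 0, 0, 0]]

```text
time: 14.3
tool_pos: [388.2, 56.0, 120.7]
tcp_rot: [-179.8, 0.0, 91.2]
ft_force: [-6.0, -1.5, 1.0]
finger_gap: -0.1
grip_force: 2.7
```

Call:
step_arm:
  targets:
    - [[1, 0, 0.3, 0, 0, 0], [1, 0, 0.3, 0, 0, 0]]

```text
time: 14.47
tool_pos: [388.7, 56.0, 120.8]
tcp_rot: [-179.7, 0.0, 91.2]
ft_force: [-7.3, -1.7, 1.9]
finger_gap: -0.1
grip_force: 3.9
```

```bash
python3 - <<'E'
from h import *
x=r.sense();print(x['tool_pos'],x['ft_force'],x['wrist_torque'])
t=snap('scene')
# bed front edge/jaw: row profile for the jaw-book gap and hub check
for c in (0,-3,-6):
    print(c,[proj(t,(422.5,56+c,80)).round(1),proj(t,(361,177.5+c,95)).round(1)])
img=cv2.cvtColor(t['img'],cv2.COLOR_BGR2HSV)
u0,v0=proj(t,(366,180,96)); d=proj(t,(366,150,96))-np.array([u0,v0]);d/=np.linalg.norm(d)
for k in range(-8,16):
    u,v=np.array([u0,v0])+d*k
    print(k,onz(t,u,v,95).round(1)[:2],t['img'][int(round(v)),int(round(u))])
E
```

```text
[388.69342501  55.9591358  120.76208097] [-7.31738181 -1.74263087  1.90720487] [-0.28642644  1.18462665 -0.05460957]
0 [array([338.1, 228.4]), array([282.6, 208.4])]
-3 [array([339.1, 229. ]), array([283.4, 209. ])]
-6 [array([340. , 229.7]), array([284.2, 209.6])]
-8 [366.7 205.3] [40 45 54]
-7 [366.7 202.2] [46 58 69]
-6 [366.7 199.2] [49 65 77]
-5 [366.7 196.1] [46 57 67]
-4 [366.7 193.1] [42 42 45]
-3 [366.7 190.1] [47 48 54]
-2 [366.7 187. ] [41 33 34]
-1 [366.7 184. ] [36 28 26]
0 [366.7 181. ] [38 28 28]
1 [366.7 178.1] [38 28 28]
2 [366.7 175.1] [34 33 44]
3 [366.7 172.1] [32 37 54]
4 [366.7 169.1] [24 42 71]
5 [366.7 166.2] [26 45 73]
6 [366.7 163.3] [26 45 73]
7 [366.7 160.3] [24 44 74]
8 [366.7 157.4] [24 44 73]
9 [366.7 154.5] [24 44 73]
10 [366.7 151.6] [25 43 71]
11 [366.7 148.7] [25 43 71]
12 [366.7 145.8] [25 44 73]
13 [366.7 143. ] [24 44 74]
14 [366.7 140.1] [24 45 75]
15 [366.7 137.2] [25 46 76]
```

Call:
step_arm:
  targets:
    - [[0.7, 0, 0.5, 0, 0, 0], [1.4, 0, 1, 0, 0, 0]]

```text
time: 14.68
tool_pos: [389.7, 55.9, 121.4]
tcp_rot: [-179.7, 0.0, 91.2]
ft_force: [-7.9, -1.4, -1.3]
finger_gap: 0.2
grip_force: 3.1
```

```bash
python3 m.py
```

```text
14.7333 [389.8  55.9 121.4] [-7.11 -1.16 -1.13]
20 [448.   56.5 128.9] ang 27.6 r 55.1
19 [458.7  56.8 113.4] ang 47.3 r 49.2
23 [414.2  55.8 126.2] ang -10.1 r 47.0
25 [481.7  57.2  88.1] ang 82.2 r 59.8
15 [437.6  56.3  18.7] ang 166.2 r 63.2
```

The tangential ball force rose steadily to about 7 N against 3.3 N free, which puts the clamp near the top of the firm range. It slips to 45 N at most when let go, so I retreat.

Call:
step_arm:
  targets:
    - [[-4, 0, 0, 0, 0, 0], [-15, 0, 0, 0, 0, 0], [-30, 0, 0, 0, 0, 0], [-30, 0, 0, 0, 0, 0]]

```text
time: 15.07
tool_pos: [360.3, 56.3, 122.1]
tcp_rot: [-180.0, -0.0, 91.2]
ft_force: [0.7, 0.5, 0.6]
finger_gap: 0.2
grip_force: 0.0
```

```bash
sed 's/422.5,56,80/422.5,50.5,80/' m.py > m2.py; python3 m2.py
```

```text
15.1167 [361.5  56.3 122.4] [ 0.94 -0.17  0.32]
20 [442.3  50.9 134.5] ang 19.9 r 58.0
45 [463.8  51.4 111.1] ang 53.1 r 51.7
23 [397.8  50.  129.8] ang -26.4 r 55.6
11 [444.7  51.   28.6] ang 156.7 r 56.0
27 [369.3  49.4  61.8] ang -108.9 r 56.2
```

Call:
step_arm:
  targets:
    - [[8, -4, -2, 0, 0, 0], [16, -4, -2, 0, 0, 0], [19, -4, -2, 0, 0, 0], [21, -4, -2, 0, 0, 0], [21, -4, -2, 0, 0, 0]]

```text
time: 15.53
tool_pos: [382.0, 52.0, 120.1]
tcp_rot: [-179.8, 0.0, 91.2]
ft_force: [-8.7, -1.6, 9.3]
finger_gap: 0.1
grip_force: 5.5
```

Call:
step_arm:
  targets:
    - [[1, 0, 0.3, 0, 0, 0], [1, 0, 0.3, 0, 0, 0]]

```text
time: 15.7
tool_pos: [382.4, 52.1, 120.3]
tcp_rot: [-179.8, 0.0, 91.2]
ft_force: [-11.8, -1.9, 7.5]
finger_gap: 0.2
grip_force: 6.7
```

Call:
step_arm:
  targets:
    - [[1, 0, 0.3, 0, 0, 0], [1, 0, 0.3, 0, 0, 0]]

```text
time: 15.87
tool_pos: [383.3, 52.0, 120.6]
tcp_rot: [-179.8, 0.0, 91.2]
ft_force: [-11.8, -1.7, 9.5]
finger_gap: -0.3
grip_force: 7.5
```

Breakaway at the ball is again about 7 N, so the clamp held at about 45 N after being let go. I retreat clear and hand in.

Call:
step_arm:
  targets:
    - [[-4, 0, 0, 0, 0, 0], [-15, 0, 0, 0, 0, 0], [-26, 0, 10, 0, 0, 0], [-28, 0, 45, 0, 0, 0], [-28, 0, 80, 0, 0, 0], [-28, 0, 100, 0, 0, 0], [-28, 0, 100, 0, 0, 0], [-28, 0, 100, 0, 0, 0], [-28, 0, 100, 0, 0, 0], [-28, 0, 100, 0, 0, 0]]

```text
time: 16.7
tool_pos: [355.9, 52.2, 219.0]
tcp_rot: [-179.9, -0.0, 91.2]
ft_force: [-0.3, -0.0, -0.4]
finger_gap: -0.1
grip_force: 0.0
```

```bash
python3 m2.py; python3 -c "
from h import *
print(r.hand_in())"
```

```text
16.75 [355.9  52.2 218.9] [-0.2   0.73 -1.31]
20 [441.7  50.9 133.6] ang 19.7 r 56.9
46 [463.2  51.4 111.7] ang 52.1 r 51.6
20 [397.3  50.  130.1] ang -26.8 r 56.1
8 [446.   51.   28.5] ang 155.5 r 56.6
17 [372.1  49.4  57.7] ang -113.9 r 55.1
the job is handed in; nothing more can be done
None
```

I handed the job in at 16.8 s with the book clamped and the lever released. I estimate the clamp at about 45 N from the push force at the handle ball. The hand-in returned no verdict, so the result is unconfirmed.

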